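# Put the office stamps away in mirrored order

## Task

It is closing time: take the four hand stamps off their ink pads and stand them in the grey stamp rack, one in each bay, in the reverse order, so that the clerk across the desk finds them in the usual order: seen from the robot, the stamp at the left end of the pad row goes in the right-end bay, the second from the left in the second bay from the right, and so on. Keep each stamp upright and set it down on the bay's floor rather than dropping it in.

Things in the scene. Friction and masses are not known exactly. Their poses are not given: they have to be found in the camera images.
- stamp_round: loose upright hand stamp, about 80 g: round foot 46 mm across, 14 mm thick, light wood with rubber sole; above it a 13 mm neck and a brown wooden handle to grip from above, an upright cylinder 24 mm across from 38 to 80 mm above the underside. Origin at the centre of the underside, handle on its z axis (up). Underside at z = 22 mm while on its ink pad
- stamp_square: loose upright hand stamp, about 80 g: square foot 40 x 40 mm, 14 mm thick, light wood with rubber sole; above it a 13 mm neck and a brown wooden handle to grip from above, an upright cylinder 24 mm across from 38 to 80 mm above the underside. Origin at the centre of the underside, handle on its z axis (up). Underside at z = 22 mm while on its ink pad
- stamp_oblong: loose upright hand stamp, about 70 g: oblong foot 56 mm along its x by 26 mm along its y, 14 mm thick, light wood with rubber sole; above it a 13 mm neck and a brown wooden handle to grip from above, an upright cylinder 24 mm across from 38 to 80 mm above the underside. Origin at the centre of the underside, handle on its z axis (up). Underside at z = 22 mm while on its ink pad
- stamp_small: loose upright hand stamp, about 50 g: small round foot 30 mm across, 14 mm thick, light wood with rubber sole; above it a 13 mm neck and a brown wooden handle to grip from above, an upright cylinder 20 mm across from 28 to 70 mm above the underside. Origin at the centre of the underside, handle on its z axis (up). Underside at z = 22 mm while on its ink pad
- pad_round: ink pad fixed on the pad rack, stays behind: black case, blue felt, round, 66 mm across, 12 mm high. Origin: centre of its underside; yaw as the pad rack. At the start the stamp of the same name stands on it; its edge shows all round
- pad_square: ink pad fixed on the pad rack, stays behind: black case, blue felt, square, 60 x 60 mm, 12 mm high. Origin: centre of its underside; yaw as the pad rack. At the start the stamp of the same name stands on it; its edge shows all round
- pad_oblong: ink pad fixed on the pad rack, stays behind: black case, blue felt, 76 mm (x) by 44 mm (y), 12 mm high. Origin: centre of its underside; yaw as the pad rack. At the start the stamp of the same name stands on it; its edge shows all round
- pad_small: ink pad fixed on the pad rack, stays behind: black case, blue felt, round, 48 mm across, 12 mm high. Origin: centre of its underside; yaw as the pad rack. At the start the stamp of the same name stands on it; its edge shows all round
- pad_rack: rack the stamps come from: flat light-wood board, 90 (x) by 318 (y) by 10 mm high, fixed. Origin: centre of its underside; x away from the robot, y along the row to the robot's left (yaw within 0.15). The ink pads stand on it at x = 0, y = +117.8, +39.3, -39.3, -117.8 mm, in any order. It may be the nearer or the farther rack
- stamp_rack: rack the stamps go to: grey open tray, 90 (x) by 318 (y) by 20 mm high, fixed, empty. Origin: centre of its underside; axes as the pad rack's (own yaw within 0.15). Walls 4 mm; floor's top at z = 4 mm; three cross walls as high as the rim make four bays 74.5 (y) by 82 mm (x), centred at x = 0, y = +117.8, +39.3, -39.3, -117.8 mm
Mind the look-alikes: they are no part of the job. What is shaped like the stamp_small but red or turquoise is not meant. Leave any pink or yellow look-alike of the stamp_round alone.

How it is judged (in metres and radians):
At the end, for the whole second after the job is handed in: The stamp of the k-th ink pad from the left stands in the k-th stamp-rack bay from the right: released, still, upright (0.1 rad), underside within 4 mm of the floor, within 26 mm of the bay centre along the row and 32 mm across it (((y of pad_round in the frame of pad_rack between 0.0878 and 0.1478 m and y of stamp_round in the frame of stamp_rack between -0.1438 and -0.0918 m) or (y of pad_round in the frame of pad_rack between 0.0093 and 0.0693 m and y of stamp_round in the frame of stamp_rack between -0.0653 and -0.0133 m) or (y of pad_round in the frame of pad_rack between -0.0693 and -0.0093 m and y of stamp_round in the frame of stamp_rack between 0.0133 and 0.0653 m) or (y of pad_round in the frame of pad_rack between -0.1478 and -0.0878 m and y of stamp_round in the frame of stamp_rack between 0.0918 and 0.1438 m)) and x of stamp_round in the frame of stamp_rack between -0.032 and 0.032 m and z of stamp_round in the frame of stamp_rack between 0 and 0.008 m and angle between each of stamp_round, stamp_square, stamp_oblong, stamp_small's own z axis and vertical below 0.1 rad and linear speed of each of stamp_round, stamp_square, stamp_oblong, stamp_small below 0.02 m/s and angular speed of each of stamp_round, stamp_square, stamp_oblong, stamp_small below 0.2 rad/s and ((y of pad_square in the frame of pad_rack between 0.0878 and 0.1478 m and y of stamp_square in the frame of stamp_rack between -0.1438 and -0.0918 m) or (y of pad_square in the frame of pad_rack between 0.0093 and 0.0693 m and y of stamp_square in the frame of stamp_rack between -0.0653 and -0.0133 m) or (y of pad_square in the frame of pad_rack between -0.0693 and -0.0093 m and y of stamp_square in the frame of stamp_rack between 0.0133 and 0.0653 m) or (y of pad_square in the frame of pad_rack between -0.1478 and -0.0878 m and y of stamp_square in the frame of stamp_rack between 0.0918 and 0.1438 m)) and x of stamp_square in the frame of stamp_rack between -0.032 and 0.032 m and z of stamp_square in the frame of stamp_rack between 0 and 0.008 m and ((y of pad_oblong in the frame of pad_rack between 0.0878 and 0.1478 m and y of stamp_oblong in the frame of stamp_rack between -0.1438 and -0.0918 m) or (y of pad_oblong in the frame of pad_rack between 0.0093 and 0.0693 m and y of stamp_oblong in the frame of stamp_rack between -0.0653 and -0.0133 m) or (y of pad_oblong in the frame of pad_rack between -0.0693 and -0.0093 m and y of stamp_oblong in the frame of stamp_rack between 0.0133 and 0.0653 m) or (y of pad_oblong in the frame of pad_rack between -0.1478 and -0.0878 m and y of stamp_oblong in the frame of stamp_rack between 0.0918 and 0.1438 m)) and x of stamp_oblong in the frame of stamp_rack between -0.032 and 0.032 m and z of stamp_oblong in the frame of stamp_rack between 0 and 0.008 m and ((y of pad_small in the frame of pad_rack between 0.0878 and 0.1478 m and y of stamp_small in the frame of stamp_rack between -0.1438 and -0.0918 m) or (y of pad_small in the frame of pad_rack between 0.0093 and 0.0693 m and y of stamp_small in the frame of stamp_rack between -0.0653 and -0.0133 m) or (y of pad_small in the frame of pad_rack between -0.0693 and -0.0093 m and y of stamp_small in the frame of stamp_rack between 0.0133 and 0.0653 m) or (y of pad_small in the frame of pad_rack between -0.1478 and -0.0878 m and y of stamp_small in the frame of stamp_rack between 0.0918 and 0.1438 m)) and x of stamp_small in the frame of stamp_rack between -0.032 and 0.032 m and z of stamp_small in the frame of stamp_rack between 0 and 0.008 m); the robot touches nothing.
It fails at once if a stamp is tipped over (leans more than 45 degrees) (angle between any of stamp_round, stamp_square, stamp_oblong, stamp_small's own z axis and vertical above 0.785 rad).
It fails at once if a stamp is let go more than 25 mm above the stamp rack's floor and dropped into it ((z of stamp_round in the frame of stamp_rack between 0.029 and 0.3 m and x of stamp_round in the frame of stamp_rack between -0.045 and 0.045 m and y of stamp_round in the frame of stamp_rack between -0.159 and 0.159 m and contact force between the fingers and stamp_round below 0.01 N and contact force between stamp_round and stamp_rack below 0.01 N) or (z of stamp_square in the frame of stamp_rack between 0.029 and 0.3 m and x of stamp_square in the frame of stamp_rack between -0.045 and 0.045 m and y of stamp_square in the frame of stamp_rack between -0.159 and 0.159 m and contact force between the fingers and stamp_square below 0.01 N and contact force between stamp_square and stamp_rack below 0.01 N) or (z of stamp_oblong in the frame of stamp_rack between 0.029 and 0.3 m and x of stamp_oblong in the frame of stamp_rack between -0.045 and 0.045 m and y of stamp_oblong in the frame of stamp_rack between -0.159 and 0.159 m and contact force between the fingers and stamp_oblong below 0.01 N and contact force between stamp_oblong and stamp_rack below 0.01 N) or (z of stamp_small in the frame of stamp_rack between 0.029 and 0.3 m and x of stamp_small in the frame of stamp_rack between -0.045 and 0.045 m and y of stamp_small in the frame of stamp_rack between -0.159 and 0.159 m and contact force between the fingers and stamp_small below 0.01 N and contact force between stamp_small and stamp_rack below 0.01 N)).
It also fails if it takes over 96 s, if anything falls off the work surface, if the arm or the gripper's body presses on something with over 40 N, if the wrist force passes 120 N, or if a joint passes its speed limit or range.

## Robot

A 6-joint arm with a two-finger parallel gripper is mounted at the origin on the work surface. World frame = base frame: x ahead of the robot, y to its left, z up, the work surface at z = 0. Lengths are in mm, angles in rad, forces in N, time in s.
With the tool pointing down it reaches from about 250 to 775 mm from the base axis. Payload 4 kg.
Tool frame: the origin (TCP) lies between the finger pads; the fingertips stand bot.tip_extent ahead of it and the grasp point (between the pads) lies 3 mm ahead of it (bot.tip_extent is the distance from the TCP to the fingertips, in mm); z points along the fingers, y is the line along which they close (so a half turn about z gives the same grasp; the last joint's range is limited). The gripper opens to 94 mm and grips with 3 to 60 N. Pads are 16 mm wide; open, the fingers measure 119 mm over their backs; the gripper's body (75 mm by 177 mm) begins 78 mm behind the grasp point.
Start: joints at [-1.282, 0.087, 1.371, -0, 1.684, -0.103], TCP at [210.018, -508.341, 227.506] pointing down, gripper open.
Joint ranges: [-3.1, 3.1], [-0.76, 2.03], [0.27, 2.55], [-1.08, 4.22], [0.17, 2.65], [-2.57, 2.57]. Speed limits (rad/s): [2.79, 2.79, 3.14, 3.14, 3.14, 3.14].

## Interface

Orientations are given as a unit quaternion [w, x, y, z].
In Python, from rig import bot gives the robot as it stands.
- The arm moves only by the tool step_arm, never from a script. Its argument "targets" is a list of rows, each a list of 3 entries, a list of its own where there are three numbers: the turn, a rotation vector about the tool's x, y, z in degrees, then the shift along the tool's x, y, z in cm, then the finger opening in cm, from 0 to 9.4. A call has 1 to 10 rows; each row is the pose to reach, as a shift and turn from the pose commanded when the call began, along the tool's axes at that moment; what a row does not reach only later rows make up. A row lasts 1/8 s, in which the tool goes at most 62.5 mm and 10.7 degrees, less where a joint would pass 70% of its speed; a pose out of reach is approached as far as the arm can. A call with a gripper value outside its range is refused whole. The fingers move at their own pace and stop on an object; "squeeze" is the grip in N (left out, the last holds). Time passes only in rows, so rows that repeat a pose let the fingers close. It gives the time, the measured TCP pose, the force, the opening and the grip force at its end, in the units of the state.
- bot.read_state(): the state, without advancing time (a new reading comes with each control period).
- bot.camera(name): name is "scene" or "top" or "wrist"; returns (picture, depth): 400x640x3 uint8, red, green, blue; 400x640 float32, mm along the optical axis (not along the pixel's ray), 0 where there is no reading.
- bot.calibration(name): a dict with "fx", "fy", "cx", "cy" (pixels), "k1" (the pictures are not rectified: a ray, as slopes to the right and down, at radius r is drawn at 1 + k1 r^2 times it, then the intrinsics apply), "rvec" (rotation vector, rad) and "tvec" (3), from world to camera coordinates, as OpenCV has them; the wrist camera has in their place "hand_eye" (4x4, takes a point from camera to tool coordinates, whose origin is the TCP and whose axes are the flange's). Camera axes: x right, y down, z forward; pixel columns grow to the right and rows downward; lengths in mm; the calibration is good to about 2 mm. A picture is of the moment at which its call begins: read the wrist's pose just before it. calibration takes no time and is no camera call.
- bot.sign_off(): hands the job in; it is judged then, once.
The state is a dict: "time_s": time; "joint_positions": joint angles; "qd": joint speeds; "joint_torque": joint torques, N m; "eef_pos": TCP position; "eef_rot": TCP orientation; "wrist_force": force on the tool from outside, world axes, zero at the start; "torque": the same for the moment, N m; "grip_width": finger opening in mm; "grip_force": force on a finger pad.
Only numpy, scipy, OpenCV 4.12 (cv2) and the standard library are available. Lean on these libraries where they do the work, as an engineer would, in place of code of your own. Each camera call takes 0.05 s, during which the arm holds its last target. There are 200 camera calls.

## Working session

There is one attempt and no reset: what is moved stays moved. The work goes in short steps, Python scripts to look and compute and a tool call to move; the robot and the scene stay as the last step left them, time stands still between calls to the robot, and variables do not carry over. Pictures are saved under pics/ and viewed, at most 14 in all, crops included, and the job is handed in when it is done.

Besides the shell and the picture viewer there is one more tool, called as a command line: name --argument value ..., lists and objects as JSON in quotes. step_arm: Moves the arm, as the interface text tells. Its arguments: {"type":"object","properties":{"targets":{"type":"array"},"squeeze":{"type":"number"}},"required":["targets"]}

```bash
mkdir -p pics; ls; cat > h.py <<'E'
import numpy as np, cv2
from rig import bot
from scipy.spatial.transform import Rotation as R
def snap(cam,fn):
    s=bot.read_state(); p,d=bot.camera(cam)
    cv2.imwrite('pics/'+fn+'.png',p[...,::-1]); np.savez('pics/'+fn+'.npz',p=p,d=d,pos=s['eef_pos'],rot=s['eef_rot'])
    return p,d
def ray(cam,u,v):
    c=bot.calibration(cam)
    x,y=(u-c['cx'])/c['fx'],(v-c['cy'])/c['fy']
    rd=np.hypot(x,y); r=rd
    for _ in range(30): r=rd/(1+c['k1']*r*r)
    k=r/rd if rd>0 else 1
    return np.array([x*k,y*k,1.])
def campose(cam,f=None):
    c=bot.calibration(cam)
    if cam!='wrist':
        M=R.from_rotvec(np.ravel(c['rvec'])).as_matrix(); return M.T,-M.T@np.ravel(c['tvec'])
    H=np.array(c['hand_eye']); q=f['rot']; T=R.from_quat([q[1],q[2],q[3],q[0]]).as_matrix()
    return T@H[:3,:3],T@H[:3,3]+f['pos']
def onplane(cam,u,v,z,f=None):
    A,o=campose(cam,f); d=A@ray(cam,u,v); return o+d*(z-o[2])/d[2]
def bydepth(cam,u,v,D,f=None):
    A,o=campose(cam,f); return o+A@ray(cam,u,v)*D
def local(p,s=None):
    s=s or bot.read_state(); q=s['eef_rot']
    T=R.from_quat([q[1],q[2],q[3],q[0]]).as_matrix(); return T.T@(np.array(p)-s['eef_pos'])/10
E
python3 - <<'E'
from h import *
snap('top','top0'); snap('scene','scene0')
s=bot.read_state(); print(s['time_s'],s['eef_pos'],s['eef_rot'],s['grip_width'],bot.tip_extent)
print(campose('top'),campose('scene')[1])
E
```

```text
pics
0.1 [ 209.88519432 -507.89325351  226.42172875] [-9.85293786e-04  9.80873060e-01  1.94645978e-01 -1.08394675e-04] 94.26662978379535 22.0
(array([[ 0.02397437, -0.99918225,  0.03255847],
       [-0.9990996 , -0.02280666,  0.03577499],
       [-0.03500319, -0.03338684, -0.99882936]]), array([600.20409961, -41.7848197 , 708.4125608 ])) [992.253987   226.39764563 740.44324535]
```

View pics/top0.png

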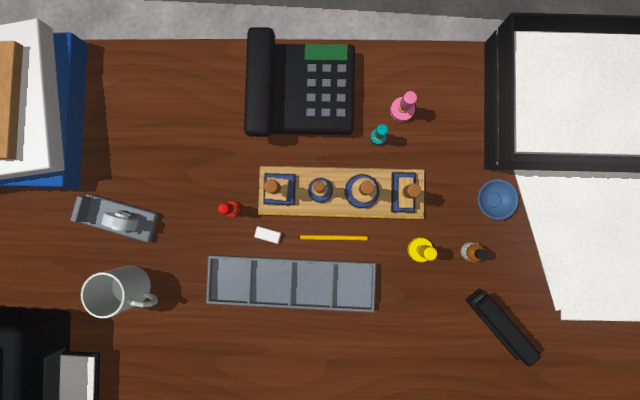

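View pics/scene0.png

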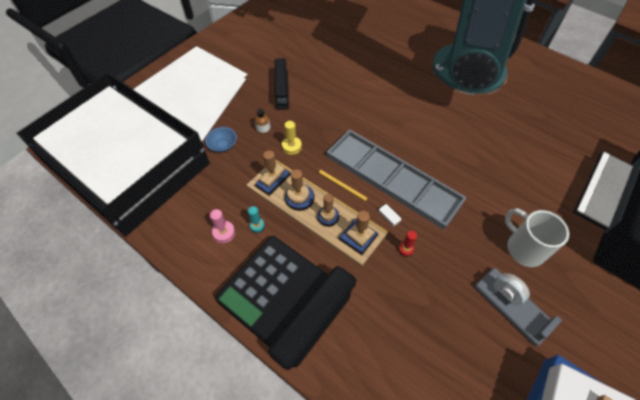

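The top view shows the pad row, from the left: square (272,187), small (319,188), round (366,187) and oblong (412,190). The grey rack is nearer the robot, with corners at about (208,256) and (376,311). The look-alikes are red (229,209), turquoise (379,134), pink (404,104) and yellow (423,251). None of them is brown and none stands on a pad. I'll confirm in an enlarged crop.

```bash
python3 - <<'E'
from h import *
p=cv2.imread('pics/top0.png')[155:320,200:440]
cv2.imwrite('pics/top0c.png',cv2.resize(p,None,fx=3.33,fy=3.33,interpolation=cv2.INTER_CUBIC))
E
```

```text
(no output)
```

View pics/top0c.png

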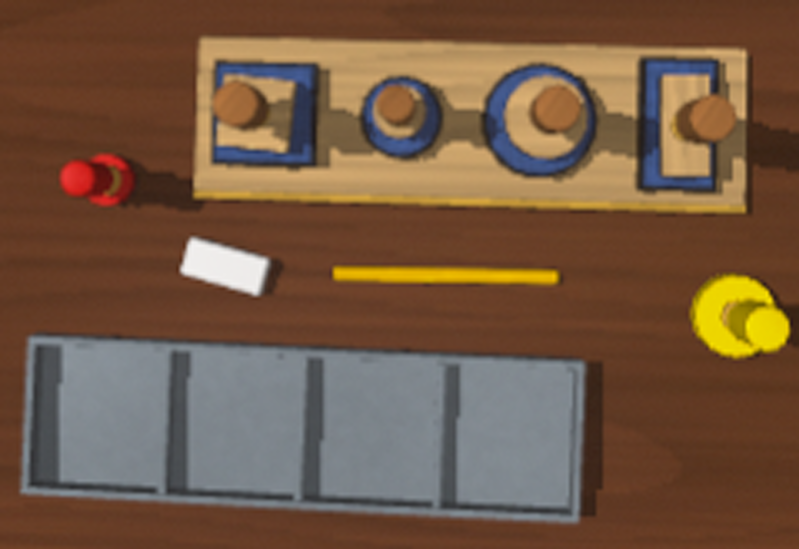

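The crop confirms that the brown stamps stand on the pads in the order square, small, round, oblong, with handle tops at crop pixels (238,104), (397,103), (558,108) and (713,118). The grey rack's rim corners are at (30,336), (586,360), (580,520) and (23,492).

```bash
python3 - <<'E'
from h import *
f=np.load('pics/top0.npz'); d=f['d']
def P(a,b,z): return onplane('top',200+(a+.5)/3.33-.5,155+(b+.5)/3.33-.5,z)
def show(n,pts,z,ref):
    c=np.array([P(*q,z)[:2] for q in pts]); print(n,c.round(1).tolist(),'sides',np.linalg.norm(np.roll(c,-1,0)-c,axis=1).round(1))
    m=c.mean(0); e=(c[0]+c[3]-c[1]-c[2])/2; yaw=np.arctan2(-e[0],e[1]); print('  centre',m.round(1),'yaw',round(yaw,4))
    Rm=np.array([[np.cos(yaw),-np.sin(yaw)],[np.sin(yaw),np.cos(yaw)]])
    for y in (117.8,39.3,-39.3,-117.8): print('   ',y,(m+Rm@[0,y]).round(1), ref)
show('pad',[(200,38),(748,50),(747,208),(195,195)],10,'')
show('rack',[(30,336),(586,360),(580,520),(23,492)],20,'')
for n,q,z in (('sq',(238,104),102),('sm',(397,103),92),('ro',(558,108),102),('ob',(713,118),102)):
    u,v=200+(q[0]+.5)/3.33-.5,155+(q[1]+.5)/3.33-.5
    D=np.median(d[int(v)-1:int(v)+3,int(u)-1:int(u)+3]); print(n,P(*q,z).round(1),'depth',bydepth('top',u,v,D).round(1))
E
```

```text
pad [[690.2, 99.6], [689.5, -217.0], [598.9, -217.6], [598.8, 99.8]] sides [316.6  90.6 317.5  91.4]
  centre [644.4 -58.8] yaw -0.0009
    117.8 [644.5  59. ] 
    39.3 [644.4 -19.5] 
    -39.3 [644.3 -98.1] 
    -117.8 [ 644.3 -176.6] 
rack [[515.7, 190.9], [511.2, -126.4], [421.6, -124.9], [426.5, 192.3]] sides [317.3  89.7 317.2  89.1]
  centre [468.8  33. ] yaw -0.0148
    117.8 [470.5 150.7] 
    39.3 [469.3  72.3] 
    -39.3 [468.2  -6.3] 
    -117.8 [467.  -84.8] 
sq [645.3  60.7 102. ] depth [645.3  60.6 102.4]
sm [648.3 -19.1  92. ] depth [648.3 -19.1  92. ]
ro [ 646.7 -100.   102. ] depth [ 646.7 -100.   102. ]
ob [ 643.4 -177.   102. ] depth [ 643.4 -177.   102. ]
```

Every size and height agrees with the description: rims about 317 x 90, handle tops at 102/92 mm. I'll go above the square stamp with the tool aligned so it closes along world x.

step_arm --targets '[[[0,0,-67.5],[62,-36,0],6],[[0,0,-67.5],[62,-36,0],6],[[0,0,-67.5],[62,-36,0],6],[[0,0,-67.5],[62,-36,0],6],[[0,0,-67.5],[62,-36,0],6],[[0,0,-67.5],[62,-36,0],6],[[0,0,-67.5],[62,-36,0],6],[[0,0,-67.5],[62,-36,0],6],[[0,0,-67.5],[62,-36,0],6],[[0,0,-67.5],[62,-36,0],6]]' --squeeze 20

```text
time_s: 1.35
eef_pos: [590.5, -10.1, 226.9]
eef_rot: [-0.0, 0.707, 0.707, -0.0]
wrist_force: [0.9, -0.3, 0.4]
grip_width: 59.7
grip_force: 0.0
```

step_arm --targets '[[[0,0,0],[5,3.8,1],6],[[0,0,0],[7.2,5.5,3],6],[[0,0,0],[7.2,5.5,3],6],[[0,0,0],[7.2,5.5,3],6]]'

```text
time_s: 1.85
eef_pos: [644.4, 59.3, 197.5]
eef_rot: [-0.0, 0.708, 0.707, -0.001]
wrist_force: [-1.0, -0.2, -0.2]
grip_width: 60.1
grip_force: 0.0
```

```bash
python3 - <<'E'
from h import *
p,d=snap('wrist','w0'); s=bot.read_state(); print(s['eef_pos'],s['eef_rot'],s['qd'])
E
```

```text
[644.55382109  58.92786394 198.32249991] [4.74958603e-04 7.07838420e-01 7.06374223e-01 4.82874946e-05] [-0.01087577 -0.01551774 -0.00524177  0.0030333  -0.00375802  0.00097872]
```

View pics/w0.png

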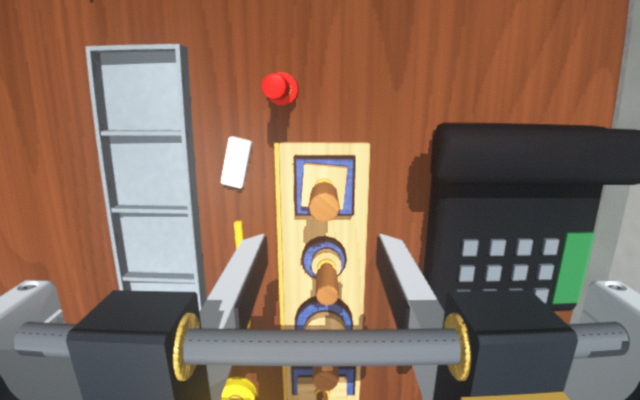

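The wrist view shows the stamps between the fingers' plane in the expected order. The square's handle top is at about (324,207), with the red look-alike off to the side at (280,88). As a check, I'll project the known handle tops.

```bash
python3 - <<'E'
from h import *
f=np.load('pics/w0.npz')
print(onplane('wrist',324,207,102,f),bydepth('wrist',324,207,f['d'][207,324],f))
print(onplane('wrist',327,297,92,f),bydepth('wrist',327,297,f['d'][297,327],f))
print(onplane('wrist',325,380,102,f),bydepth('wrist',325,380,f['d'][380,325],f))
E
```

```text
[646.43356786  61.66676038 102.        ] [646.43058781  61.8100895  102.47857726]
[649.01085932 -20.71752741  92.        ] [648.99517549 -20.12026594  92.99274263]
[647.30611681 -99.29828694 102.        ] [647.29917565 -98.62681609 102.71713653]
```

step_arm --targets '[[[0,0,0],[0.1,0.1,4],6],[[0,0,0],[0.1,0.1,8],6],[[0,0,0],[0.1,0.1,10.5],6],[[0,0,0],[0.1,0.1,11.2],6],[[0,0,0],[0.1,0.1,11.2],6],[[0,0,0],[0.1,0.1,11.2],2],[[0,0,0],[0.1,0.1,11.2],2],[[0,0,0],[0.1,0.1,11.2],2],[[0,0,0],[0.1,0.1,11.2],2],[[0,0,0],[0.1,0.1,11.2],2]]'

```text
time_s: 3.15
eef_pos: [645.9, 61.1, 85.7]
eef_rot: [0.0, 0.707, 0.707, 0.0]
wrist_force: [-0.1, -0.8, 1.0]
grip_width: 23.6
grip_force: 20.0
```

Gripped (23.6 mm). Lift, carry, and then check.

step_arm --targets '[[[0,0,0],[0,0,-2],2],[[0,0,0],[0,0,-5],2],[[0,0,0],[0,0,-9],2],[[0,0,0],[-1,-3,-9],2],[[0,0,0],[-4,-7,-9],2],[[0,0,0],[-8,-11,-9],2],[[0,0,0],[-11.5,-15,-9],2],[[0,0,0],[-14,-17.2,-9],2],[[0,0,0],[-14.6,-17.9,-8],2],[[0,0,0],[-14.6,-17.9,-7],2]]' --squeeze 25

```text
time_s: 4.4
eef_pos: [466.9, -84.7, 155.5]
eef_rot: [0.0, 0.708, 0.707, 0.001]
wrist_force: [0.1, 0.1, -1.4]
grip_width: 23.5
grip_force: 25.0
```

step_arm --targets '[[[0,0,0],[0,0,3],2],[[0,0,0],[0,0,6],2],[[0,0,0],[0,0,7.8],2],[[0,0,0],[0,0,8.4],2],[[0,0,0],[0,0,8.6],2],[[0,0,0],[0,0,8.7],2],[[0,0,0],[0,0,8.7],2]]'

```text
time_s: 5.28
eef_pos: [467.2, -84.9, 69.2]
eef_rot: [0.001, 0.707, 0.707, 0.0]
wrist_force: [-0.2, 0.0, -0.4]
grip_width: 23.1
grip_force: 25.0
```

```bash
python3 - <<'E'
from h import *
snap('scene','s1'); p=cv2.imread('pics/s1.png')[110:270,220:480]
cv2.imwrite('pics/s1c.png',cv2.resize(p,None,fx=3,fy=3,interpolation=cv2.INTER_CUBIC))
s=bot.read_state();print(s['eef_pos'],s['wrist_force'])
E
```

```text
[467.15740919 -84.91518477  69.20644909] [ 0.05002788  0.41203275 -1.15045919]
```

View pics/s1c.png

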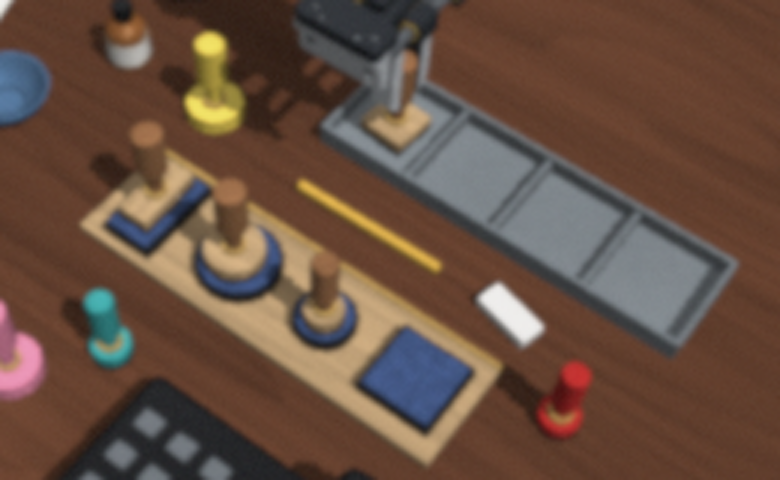

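The square stamp (crop 398,122) is in the right-end bay, upright and just off the floor, and its pad is empty. I'll ease it down, release, rise and go above the small stamp.

step_arm --targets '[[[0,0,0],[0,0,0.1],2],[[0,0,0],[0,0,0.2],2],[[0,0,0],[0,0,0.2],2],[[0,0,0],[0,0,0.2],6],[[0,0,0],[0,0,0.2],6],[[0,0,0],[0,0,0.2],6],[[0,0,0],[0,0,-3],6],[[0,0,0],[0,0,-8],6],[[0,0,0],[0,0,-11],6]]'

```text
time_s: 6.45
eef_pos: [467.4, -85.0, 180.9]
eef_rot: [0.001, 0.707, 0.707, 0.001]
wrist_force: [-0.2, -0.6, 0.8]
grip_width: 60.1
grip_force: 0.0
```

step_arm --targets '[[[0,0,0],[1.5,5,0],6],[[0,0,0],[3.5,10,0],6],[[0,0,0],[5.5,15,0],6],[[0,0,0],[6.5,18.2,0],6],[[0,0,0],[6.5,18.2,2],6],[[0,0,0],[6.5,18.2,6],6],[[0,0,0],[6.5,18.2,9.5],6],[[0,0,0],[6.5,18.2,10.3],6],[[0,0,0],[6.5,18.2,10.3],6]]'

```text
time_s: 7.58
eef_pos: [648.7, -20.0, 75.4]
eef_rot: [-0.0, 0.707, 0.707, -0.0]
wrist_force: [-0.4, -0.5, 0.8]
grip_width: 59.7
grip_force: 0.0
```

step_arm --targets '[[[0,0,0],[0,0,0],1.6],[[0,0,0],[0,0,0],1.6],[[0,0,0],[0,0,0],1.6],[[0,0,0],[0,0,0],1.6],[[0,0,0],[0,0,0],1.6]]'

```text
time_s: 8.2
eef_pos: [648.8, -20.0, 75.7]
eef_rot: [0.0, 0.707, 0.707, 0.0]
wrist_force: [0.7, 0.1, 1.3]
grip_width: 19.5
grip_force: 25.0
```

step_arm --targets '[[[0,0,0],[0,0,-2],1.6],[[0,0,0],[0,0,-5],1.6],[[0,0,0],[0,0,-9],1.6],[[0,0,0],[0.2,-3,-9],1.6],[[0,0,0],[0.5,-7,-9],1.6],[[0,0,0],[0.8,-11,-9],1.6],[[0,0,0],[1.1,-15,-9],1.6],[[0,0,0],[1.3,-17.5,-9],1.6],[[0,0,0],[1.3,-18,-8],1.6],[[0,0,0],[1.3,-18,-7],1.6]]'

```text
time_s: 9.45
eef_pos: [469.3, -6.9, 145.6]
eef_rot: [0.001, 0.707, 0.707, 0.001]
wrist_force: [0.3, 0.4, -0.9]
grip_width: 19.7
grip_force: 25.0
```

step_arm --targets '[[[0,0,0],[0,0,3],1.6],[[0,0,0],[0,0,6],1.6],[[0,0,0],[0,0,7.8],1.6],[[0,0,0],[0,0,8.4],1.6],[[0,0,0],[0,0,8.6],1.6],[[0,0,0],[0,0,8.8],1.6],[[0,0,0],[0,0,8.9],1.6],[[0,0,0],[0,0,8.9],1.6]]'

```text
time_s: 10.45
eef_pos: [469.5, -6.9, 57.7]
eef_rot: [0.001, 0.707, 0.707, 0.001]
wrist_force: [-0.3, 0.5, 4.0]
grip_width: 19.6
grip_force: 25.0
```

The floor contact is felt (4 N). I'll release and go above the round stamp.

step_arm --targets '[[[0,0,0],[0,0,0],6],[[0,0,0],[0,0,0],6],[[0,0,0],[0,0,0],6],[[0,0,0],[0,0,-3],6],[[0,0,0],[0,0,-8],6],[[0,0,0],[0,0,-12],6],[[0,0,0],[-1.3,5,-12.2],6],[[0,0,0],[-4.3,10,-12.2],6],[[0,0,0],[-7.3,15,-12.2],6],[[0,0,0],[-9.3,17.8,-12.2],6]]'

```text
time_s: 11.7
eef_pos: [648.3, -101.3, 177.2]
eef_rot: [-0.0, 0.708, 0.707, -0.0]
wrist_force: [0.1, 0.9, 0.4]
grip_width: 59.9
grip_force: 0.0
```

step_arm --targets '[[[0,0,0],[0,0,2],6],[[0,0,0],[0,0,6],6],[[0,0,0],[0,0,8.6],6],[[0,0,0],[0,0,9.3],6],[[0,0,0],[0,0,9.3],6],[[0,0,0],[0,0,9.3],2],[[0,0,0],[0,0,9.3],2],[[0,0,0],[0,0,9.3],2],[[0,0,0],[0,0,9.3],2],[[0,0,0],[0,0,9.3],2]]'

```text
time_s: 12.95
eef_pos: [646.8, -100.0, 85.8]
eef_rot: [0.0, 0.707, 0.707, 0.0]
wrist_force: [-0.7, 0.3, 1.0]
grip_width: 23.4
grip_force: 25.0
```

step_arm --targets '[[[0,0,0],[0,0,-2],2],[[0,0,0],[0,0,-5],2],[[0,0,0],[0,0,-9],2],[[0,0,0],[1.5,-3,-9],2],[[0,0,0],[4.5,-6,-9],2],[[0,0,0],[8,-9.5,-9],2],[[0,0,0],[11.5,-13,-9],2],[[0,0,0],[15,-16,-9],2],[[0,0,0],[17.2,-17.7,-9],2],[[0,0,0],[17.2,-17.7,-8],2]]'

```text
time_s: 14.2
eef_pos: [470.0, 73.4, 167.7]
eef_rot: [0.002, 0.706, 0.708, 0.002]
wrist_force: [0.0, 0.1, -0.4]
grip_width: 23.3
grip_force: 25.0
```

step_arm --targets '[[[0,0,0],[0,0,1],2],[[0,0,0],[0,0,4],2],[[0,0,0],[0,0,7],2],[[0,0,0],[0,0,8.8],2],[[0,0,0],[0,0,9.4],2],[[0,0,0],[0,0,9.6],2],[[0,0,0],[0,0,9.8],2],[[0,0,0],[0,0,9.9],2],[[0,0,0],[0,0,9.9],2]]'

```text
time_s: 15.32
eef_pos: [470.6, 72.1, 67.8]
eef_rot: [0.001, 0.707, 0.707, 0.001]
wrist_force: [-0.2, -0.7, 4.5]
grip_width: 23.8
grip_force: 25.0
```

step_arm --targets '[[[0,0,0],[0,0,0],6],[[0,0,0],[0,0,0],6],[[0,0,0],[0,0,0],6],[[0,0,0],[0,0,-3],6],[[0,0,0],[0,0,-8],6],[[0,0,0],[0,0,-11.1],6],[[0,0,0],[-4,3,-11.1],6],[[0,0,0],[-8,6,-11.1],6],[[0,0,0],[-12,9,-11.1],6],[[0,0,0],[-16,12,-11.1],6]]'

```text
time_s: 16.58
eef_pos: [590.4, -89.1, 177.2]
eef_rot: [-0.0, 0.707, 0.707, 0.0]
wrist_force: [0.1, 0.3, 0.2]
grip_width: 60.0
grip_force: 0.0
```

step_arm --targets '[[[0,0,0],[-4,3,0],6],[[0,0,0],[-8,5,0],6],[[0,0,0],[-8.9,5.4,1],6],[[0,0,0],[-8.9,5.4,2],6]]'

```text
time_s: 17.08
eef_pos: [643.2, -176.9, 156.0]
eef_rot: [-0.001, 0.708, 0.707, -0.0]
wrist_force: [-0.5, 0.1, 0.2]
grip_width: 59.7
grip_force: 0.0
```

```bash
python3 - <<'E'
from h import *
snap('wrist','w2'); s=bot.read_state();print(s['eef_pos'])
E
```

```text
[ 642.23899917 -175.7571299   154.28425182]
```

View pics/w2.png

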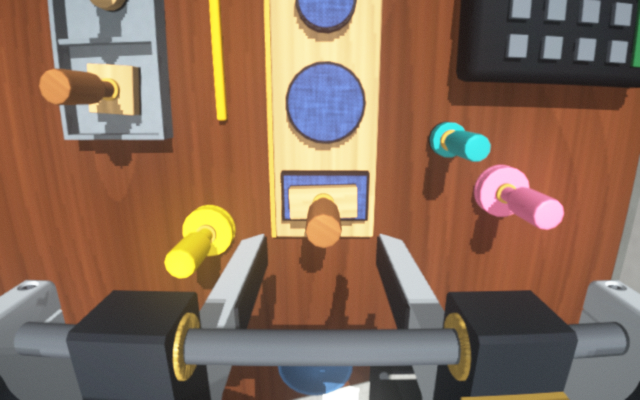

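The oblong handle (323,230) is centred between the open fingers, with the yellow one (181,262) clear. The square stamp stands upright in its bay (upper left). I'll descend and grip.

step_arm --targets '[[[0,0,0],[0,0,3],6],[[0,0,0],[0,0,6],6],[[0,0,0],[0,0,7.1],6],[[0,0,0],[0,0,7.1],6],[[0,0,0],[0,0,7.1],2],[[0,0,0],[0,0,7.1],2],[[0,0,0],[0,0,7.1],2],[[0,0,0],[0,0,7.1],2],[[0,0,0],[0,0,7.1],2]]'

```text
time_s: 18.25
eef_pos: [643.8, -177.1, 86.9]
eef_rot: [0.0, 0.707, 0.707, 0.0]
wrist_force: [0.4, 0.5, 1.2]
grip_width: 23.4
grip_force: 25.0
```

step_arm --targets '[[[0,0,0],[0,0,-2],2],[[0,0,0],[0,0,-5],2],[[0,0,0],[0,0,-9],2],[[0,0,0],[1.5,-2,-9.5],2],[[0,0,0],[4.5,-4.5,-9.5],2],[[0,0,0],[8.5,-7,-9.5],2],[[0,0,0],[12.5,-9.5,-9.5],2],[[0,0,0],[16.5,-12,-9.5],2],[[0,0,0],[20.5,-14,-9.5],2],[[0,0,0],[24.5,-15.5,-9.5],2]]'

```text
time_s: 19.5
eef_pos: [488.1, 69.3, 183.1]
eef_rot: [0.001, 0.708, 0.707, 0.001]
wrist_force: [1.1, 0.6, -1.4]
grip_width: 23.3
grip_force: 25.0
```

step_arm --targets '[[[0,0,0],[3.5,-1,0],2],[[0,0,0],[6.5,-1.5,0],2],[[0,0,0],[8.3,-1.8,0],2],[[0,0,0],[8.3,-1.8,1.5],2],[[0,0,0],[8.3,-1.8,4.5],2],[[0,0,0],[8.3,-1.8,7.5],2],[[0,0,0],[8.3,-1.8,9.5],2],[[0,0,0],[8.3,-1.8,10.5],2],[[0,0,0],[8.3,-1.8,11],2],[[0,0,0],[8.3,-1.8,11],2]]'

```text
time_s: 20.75
eef_pos: [471.2, 150.9, 71.7]
eef_rot: [0.0, 0.708, 0.707, 0.0]
wrist_force: [0.5, -0.2, -1.0]
grip_width: 23.6
grip_force: 25.0
```

step_arm --targets '[[[0,0,0],[0,0,0.2],2],[[0,0,0],[0,0,0.3],2],[[0,0,0],[0,0,0.4],2],[[0,0,0],[0,0,0.4],2]]'

```text
time_s: 21.25
eef_pos: [471.4, 151.3, 68.7]
eef_rot: [0.0, 0.707, 0.707, 0.001]
wrist_force: [-1.3, -1.2, 4.7]
grip_width: 23.9
grip_force: 25.0
```

Contact felt. I'll release, rise and back away for a look.

step_arm --targets '[[[0,0,0],[0,0,0],6],[[0,0,0],[0,0,0],6],[[0,0,0],[0,0,0],6],[[0,0,0],[0,0,-3],6],[[0,0,0],[0,0,-8],6],[[0,0,0],[0,0,-13],6],[[0,0,0],[1,-5,-15],6],[[0,0,0],[3,-9,-15],6],[[0,0,0],[3,-12,-15],6],[[0,0,0],[3,-12,-15],6]]'

```text
time_s: 22.5
eef_pos: [349.8, 181.6, 217.7]
eef_rot: [0.0, 0.707, 0.707, 0.001]
wrist_force: [-0.0, -0.6, 0.2]
grip_width: 59.9
grip_force: 0.0
```

```bash
python3 - <<'E'
from h import *
snap('top','t3'); snap('scene','s3')
a=cv2.imread('pics/t3.png')[155:320,180:440]; b=cv2.imread('pics/s3.png')[110:270,220:480]
a=cv2.resize(a,(700,290)); b=cv2.resize(b,(500,305)); b=cv2.copyMakeBorder(b,0,0,0,200,0)
cv2.imwrite('pics/fin.png',np.vstack([a,b])); print(bot.read_state()['eef_pos'])
E
```

```text
[351.37582896 181.32294439 217.48226862]
```

View pics/fin.png

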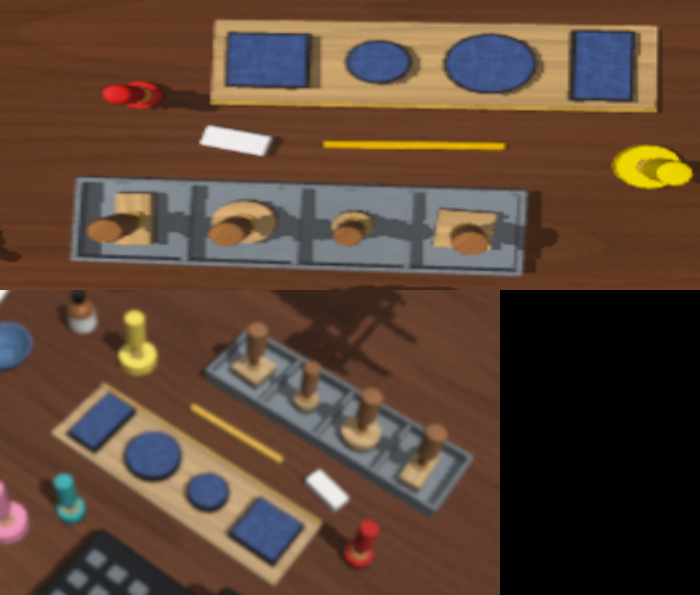

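All four stamps stand upright in the bays. From the left they are oblong (103,230), round (226,233), small (349,233) and square (470,240), which is the reverse of the pads. The look-alikes are untouched.

```bash
python3 -c "
from rig import bot
print(bot.sign_off())"
```

```text
the job is handed in; nothing more can be done
None
```

The four stamps stand upright on the floor of the stamp-rack bays in reverse order (from the left: oblong, round, small, square), the look-alikes were left alone, and the job was handed in after about 23 s of robot time; no verdict was returned.

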